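# Clamp a hub in the work holder with the handle under its deck

## Task

Clamp the grey hub in the work holder so that it can be opened for repair. Open the jaws with the cross handle under the front of the deck (push its arms clockwise as seen from above) until the hub goes in with room to spare, lay the hub flat and centred between the jaws, let go of it, and push the handle back the other way until the jaws grip the hub firmly end to end. Move the jaw only by the handle, never by pushing on the jaw itself, and leave the battery pack where it lies.

Things in the scene. Friction and masses are not known exactly. Their poses are not given: they have to be found in the camera images.
- work_holder: Fixed aluminium holder: deck 150 (x) by 190 mm (y), underside z = 68 mm, top z = 78 mm, on side legs at y = -88 and +88 mm (from x = -37 back). Origin on the bench under the deck's centre; x to the back, y left, z up; front edge x = -75 mm; yaw within 0.28 rad. Fixed dark jaw at the right: inner face y = -52 mm, x = +10 to +60 mm, 12 mm high; sliding jaw opposite.
- slide_jaw: Moving dark steel jaw at the left on the deck, 50 (x) by 14 (y) by 12 mm high; origin at the middle of its inner (right) face at deck height; axes as the holder's. It slides along the holder's y, driven by a rack from the handle; gap between the jaws = its y in the holder's frame + 52 mm; starts at 79 to 84 mm, too narrow for the hub. Do not push on it directly.
- handle (a joint): Angle of the black cross handle, rad; grows clockwise seen from above, which opens the jaws: gap = 78 mm + 8 mm x value. Range -0.1 to 3.6, starts at 0.1 to 0.7. Friction 0.12 N m (2 N at a tip) holds it where left. Follow a tip in an arc: a straight sideways push on a back-slanting arm jams. The jaws meet the hub at about 1.5; 8 N at a tip then grips it firmly, and the grip stays.
- handle_hub (a point): Centre of the cross handle under the deck, on its vertical axis, 42 mm above the bench, 32 mm behind the deck's front edge; axes as the holder's. Four arms at 90 degrees at this height, 12 mm thick, 16 mm balls at the tips, 71 mm from axis to tip: the front arm sticks out 39 mm. At joint value 0 one arm points straight to the front (-x); it moves left (+y) as the value grows.
- nest (a point): Point on the deck top where the hub's centre comes to lie when clamped: middle of the jaws in x, 45 mm from the fixed jaw; axes as the work holder's.
- usb_hub: Loose grey hub, an oblong box 35 (its x) by 90 (its y) by 18 mm high, sockets along one side, about 0.09 kg; origin in the middle of its underside. Lies on the bench left of the holder at any yaw. It goes between the jaws with its 90 mm length from jaw to jaw, either way round.
- battery_pack: Loose battery pack, 40 mm wide (its x), 21 mm high, body from y = -12 to +62 mm, leads to y = -62 mm; origin at its underside. A bystander near the hub: leave it.

How it is judged:
By the outcome, as a careful person would: the job done as asked, in the order asked, and still so for the second after the job is handed in, with the robot touching nothing.
It also fails if it takes over 67 s, if anything falls off the work surface, if the arm or the gripper's body presses on something with over 40 N, if the wrist force passes 120 N, or if a joint passes its speed limit or range.

## Robot

A 6-joint arm with a two-finger parallel gripper is mounted at the origin on the work surface; the furniture and walls round the work are solid. World frame = base frame: x ahead of the robot, y to its left, z up, the work surface at z = 0. Lengths are in m, angles in rad, forces in N, time in s.
With the tool pointing down it reaches from about 0.275 to 0.875 m from the base axis. Payload 12.5 kg.
Tool frame: the origin (TCP) lies on the centre line of the jaws, within the pads' length; the fingertips stand r.finger_overhang ahead of it and the grasp point (between the pads) lies 3 mm ahead of it (r.finger_overhang is the distance from the TCP to the fingertips, in m); z points along the fingers, y is the line along which they close (so a half turn about z gives the same grasp; the last joint's range is limited). The gripper opens to 85 mm and grips with 20 to 120 N. Pads are 22 mm wide; open, the fingers measure 114 mm over their backs; the gripper's body (76 mm by 85 mm) begins 54 mm behind the grasp point. The pads swing forward as they close: fully open they stand 13 mm farther back than shut.
Start: joints at [-0.085, 0.351, 1.652, -0, 1.139, -0.085], TCP at [0.55, 0, 0.253] pointing down, gripper open.
Joint ranges: [-2.75, 2.75], [-0.79, 2.1], [0.01, 2.65], [-1.57, 4.71], [0.07, 3.14], [-2.87, 2.87]. Speed limits (rad/s): [2.22, 2.22, 2.79, 3.14, 3.14, 3.14].

## Interface

Orientations are given as a unit quaternion [x, y, z, w].
In Python, from cell import r, optics gives the robot as it stands. The module is installed in compiled form; this text tells all that it offers. Calls block until the motion is done:
- r.move_to(position, orientation): joint-space move of the TCP to a pose.
- r.move_linear(position, rot=None, vel=0.15): straight line of the TCP; rot=None keeps the orientation; vel is the mean speed in m/s.
- r.set_joints(angles): joint-space move.
- r.set_gripper(opening, squeeze=None): opening from 0.0 (shut) to 1.0 (fully open); squeeze is the grip in N (None keeps the last); returns when the fingers have stopped.
- r.sleep(seconds).
- r.inverse_kinematics(position, orientation): joint angles nearest the present ones, or None.
- optics.get_image(name): name is "scene" or "side" or "wrist"; returns a dict with "pixels" (480x640x3 uint8, red, green, blue), "depth" (480x640 float32, m along the optical axis (not along the pixel's ray), 0 where there is no reading), "fx", "fy", "cx", "cy" (pixels), "camera_from_world" (4x4, takes a point from world to camera coordinates); the wrist camera has in their place "mount" (4x4, takes a point from camera to tool coordinates, whose origin is the TCP and whose axes are the flange's). Camera axes: x right, y down, z forward; pixel columns grow to the right and rows downward; lengths in m; the calibration is good to about 2 mm. A picture is of the moment at which its call begins: read the wrist's pose just before it.
A pose or a line that the arm cannot do raises r.PlanningError and nothing moves.
- r.hand_in(): hands the job in; it is judged then, once.
Readings, each from a call of its own:
- r.current_t(): time.
- r.current_q(): joint angles.
- r.current_qvel(): joint speeds.
- r.current_effort(): joint torques, N m.
- r.current_tool_pos(): TCP position.
- r.current_ee_rot(): TCP orientation.
- r.current_contact_force(): force on the tool from outside, world axes, zero at the start.
- r.current_torque(): the same for the moment, N m.
- r.current_opening(): opening from 0.0 (shut) to 1.0 (fully open).
- r.current_finger_force(): force on a finger pad.
Only numpy, scipy, OpenCV 4.12 (cv2) and the standard library are available. Lean on these libraries where they do the work, as an engineer would, in place of code of your own. Each camera call takes 0.05 s, during which the arm holds its last target. There are 200 camera calls.

## Working session

There is one attempt and no reset: what is moved stays moved. The work goes in short steps, each a Python script; the robot and the scene stay as the last script left them, time stands still between calls to the robot, and variables do not carry over. Pictures are saved under pics/ and viewed, at most 10 in all, crops included, and the job is handed in when it is done.

```bash
mkdir -p pics; cat > h.py <<'E'
import numpy as np, cv2
from cell import r, optics
from scipy.spatial.transform import Rotation as R
def cloud(name):
    d=optics.get_image(name); z=d["depth"]
    v,u=np.mgrid[0:480,0:640]
    P=np.stack([(u-d["cx"])/d["fx"]*z,(v-d["cy"])/d["fy"]*z,z,np.ones_like(z)],-1)
    P=P@np.linalg.inv(d["camera_from_world"]).T
    P=P[...,:3]; P[z==0]=np.nan
    return d["pixels"],P
E
python3 - <<'E'
from h import *
print(r.current_t(), r.finger_overhang, r.current_ee_rot())
for n in("scene","side"):
    p,P=cloud(n); cv2.imwrite(f"pics/{n}.png",p[...,::-1]); np.save(n+".npy",P); np.save(n+"_p.npy",p)
    print(n,np.nanmin(P,(0,1)),np.nanmax(P,(0,1)))
E
```

```text
0.0 0.022 [ 7.07095780e-01  7.07117542e-01 -3.79120330e-04 -4.42499252e-04]
scene [-0.02943264 -2.42952026 -0.93963947] [2.62098288 0.72127291 0.45450974]
side [-2.06912827 -0.96077707 -0.94321274] [1.07628263 1.61910095 0.54805647]
```

View pics/scene.png

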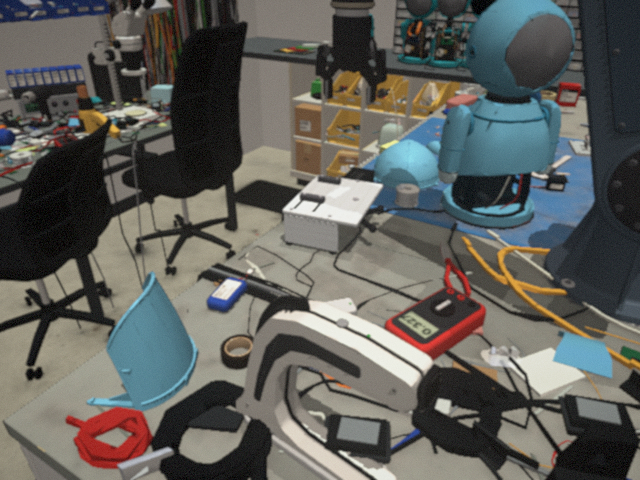

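View pics/side.png

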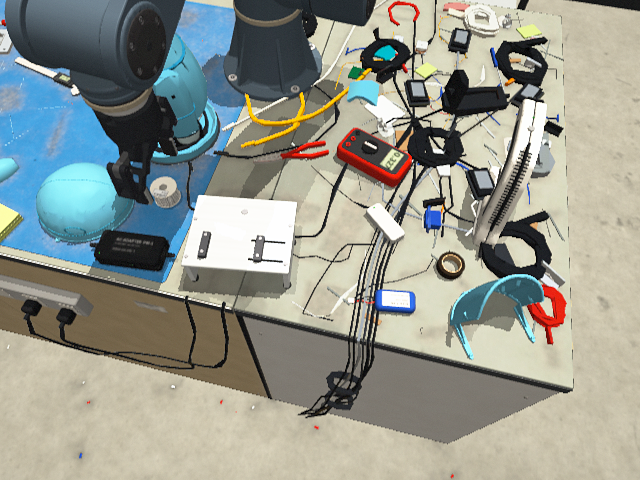

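Side view: the holder deck is around (240,235), with the fixed jaw at (204,245) and the sliding jaw at (262,248). The light grey hub is at (384,223) and the blue battery pack at (395,301). In the scene view the hub is near (330,308) and the holder near (330,205).

```bash
cat > a.py <<'E'
from h import *
def rect(Q):
    (c,s,a)=cv2.minAreaRect((Q[:,:2]*1000).astype(np.float32)); b=cv2.boxPoints((c,s,a)); return np.array(c),s,a,b
def report(n,lo,hi,xy0,xy1,inl=0.1):
    P=np.load(n+".npy").reshape(-1,3)
    m=(P[:,2]>lo)&(P[:,2]<hi)&(P[:,0]>xy0[0])&(P[:,0]<xy1[0])&(P[:,1]>xy0[1])&(P[:,1]<xy1[1])
    Q=P[m]; print(n,m.sum(),np.median(Q,0) if m.sum() else ''); 
    if m.sum()>10: c,s,a,b=rect(Q); print(np.round(c,1),np.round(s,1),round(a,1),b.round(0).tolist())
S=np.load("side.npy"); C=np.load("scene.npy")
for (u,v) in [(240,210),(204,245),(262,248),(384,223),(395,301)]: print('side',u,v,S[v,u].round(3))
for (u,v) in [(340,200),(330,305),(225,290)]: print('scene',u,v,C[v,u].round(3))
c=S[210,240]; h=S[223,384]
for n in("side","scene"):
    report(n,.072,.083,c[:2]-.15,c[:2]+.15)
    report(n,.086,.096,c[:2]-.15,c[:2]+.15)
    report(n,.014,.023,h[:2]-.06,h[:2]+.06)
p=cv2.imread("pics/side.png"); cv2.imwrite("pics/sc.png",cv2.resize(p[170:330,160:430],None,fx=2.9,fy=2.9,interpolation=cv2.INTER_CUBIC))
E
python3 a.py
```

```text
side 240 210 [0.48  0.083 0.079]
side 204 245 [0.573 0.05  0.093]
side 262 248 [0.552 0.149 0.089]
side 384 223 [0.405 0.351 0.02 ]
side 395 301 [0.565 0.398 0.022]
scene 340 200 [0.506 0.112 0.078]
scene 330 305 [0.289 0.545 0.197]
scene 225 290 [0.56  0.403 0.022]
side 7049 [0.52500627 0.1007038  0.07866253]
[523.1  98.7] [151.9 190.2] 9.0 [[433.0, 181.0], [463.0, -7.0], [613.0, 17.0], [583.0, 205.0]]
side 430 [0.56081449 0.05540352 0.09072749]
[461.2  47.1] [295.5 119.4] 25.8 [[302.0, 37.0], [354.0, -71.0], [620.0, 58.0], [568.0, 165.0]]
side 677 [0.39869848 0.3531952  0.01807446]
[397.1 355.1] [88.  77.3] 12.5 [[346.0, 383.0], [363.0, 308.0], [448.0, 327.0], [432.0, 402.0]]
scene 2909 [0.51144285 0.11661631 0.07724347]
[524.1 101.1] [150.9 191.7] 9.1 [[434.0, 184.0], [465.0, -6.0], [614.0, 18.0], [583.0, 208.0]]
scene 228 [0.553571   0.05627807 0.08908151]
[483.   18.6] [321.4 115.3] 45.8 [[330.0, -56.0], [412.0, -137.0], [636.0, 94.0], [554.0, 174.0]]
scene 268 [0.37947026 0.33312523 0.01702388]
[381.7 329.3] [31.8 48.3] 83.0 [[356.0, 316.0], [404.0, 311.0], [408.0, 342.0], [360.0, 348.0]]
```

```bash
sleep 1
```

```text
(no output)
```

View pics/sc.png

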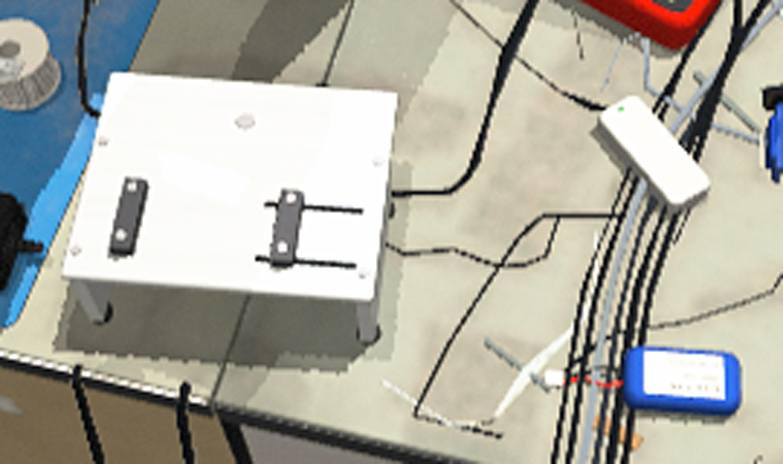

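The close-up shows the deck, both jaws, the white-grey hub at crop (652,152) and the battery at (680,378). Next I measure the gap and hub pose, then move straight to the handle.

```bash
cat >> h.py <<'E'
YAW=np.radians(9.05); H0=np.array([.5236,.0998])
RH=np.array([[np.cos(YAW),-np.sin(YAW)],[np.sin(YAW),np.cos(YAW)]])
def w(x,y,z): return [*(H0+RH@np.array([x,y])/1000), z]       # holder mm -> world
def toH(P): return (P[...,:2]-H0)@RH*1000
def down(a):  # tool down, closing line (tool y) at world angle a
    y=np.array([np.cos(a),np.sin(a),0]); z=np.array([0,0,-1.]); x=np.cross(y,z)
    return R.from_matrix(np.stack([x,y,z],1)).as_quat()
def jaws(P,p):
    h=toH(P); m=(P[...,2]>.084)&(P[...,2]<.097)&(h[...,0]>5)&(h[...,0]<65)&(p.max(-1)<130)
    out=[]
    for lo,hi in((-75,-40),(15,80)):
        q=h[m&(h[...,1]>lo)&(h[...,1]<hi)]; out.append(np.percentile(q,[3,50,97],axis=0).round(1).tolist() if len(q) else None)
    return out
def grey(P,p,c,zlo,zhi,rad=.075):  # low-saturation bright box top around world xy c
    m=(P[...,2]>zlo)&(P[...,2]<zhi)&(np.hypot(P[...,0]-c[0],P[...,1]-c[1])<rad)&(p.min(-1)>150)
    n,l,s,_=cv2.connectedComponentsWithStats(m.astype(np.uint8)); k=1+np.argmax(s[1:,4])
    q=P[l==k]; (cc,sz,a)=cv2.minAreaRect((q[:,:2]*1000).astype(np.float32))
    if sz[0]<sz[1]: a-=90
    return np.array(cc)/1000,sorted(sz),(a+90)%180-90,np.median(q[:,2]),len(q)   # a: long axis angle deg
E
python3 - <<'E'
from h import *
for n in("side","scene"):
    P=np.load(n+".npy");p=np.load(n+"_p.npy"); print(n,jaws(P,p))
    try: print(grey(P,p,(.40,.352),.012,.024))
    except Exception as e: print(e)
for v in (0,.85,-.8):
  for s in (0,np.pi):
    print(r.inverse_kinematics(w(-100,60*np.sin(v)*1.3,.054),down(YAW+np.pi/2-max(v,0)+s)))
E
```

```text
side [[[14.0, -65.6], [37.3, -57.8], [58.8, -52.7]], [[13.9, 31.3], [37.1, 38.8], [58.4, 44.4]]]
(array([0.39659485, 0.35248938]), [35.95942687988281, 90.2050552368164], 47.97184753417969, np.float64(0.018131596874821077), 646)
scene [[[11.2, -64.5], [34.0, -54.9], [57.1, -51.5]], [[10.8, 35.6], [31.9, 43.2], [55.9, 46.8]]]
(array([0.3820491 , 0.32924103]), [31.76689338684082, 47.49844741821289], -6.993492126464844, np.float64(0.01702505851830638), 267)
[ 8.77838853e-02  4.91844248e-01  2.08367373e+00 -4.44089210e-16
  5.66074679e-01 -1.64096474e+00]
[ 8.77838853e-02  4.91844248e-01  2.08367373e+00 -4.44089210e-16
  5.66074679e-01  1.50062791e+00]
[ 2.23017084e-01  4.98858639e-01  2.06861684e+00 -4.44089210e-16
  5.74117178e-01 -6.55731541e-01]
[ 2.23017084e-01  4.98858639e-01  2.06861684e+00 -4.44089210e-16
  5.74117178e-01  2.48586111e+00]
[-4.08531971e-02  4.93584152e-01  2.07993697e+00 -4.44089210e-16
  5.68071535e-01 -1.76960182e+00]
[-4.08531971e-02  4.93584152e-01  2.07993697e+00 -4.44089210e-16
  5.68071535e-01  1.37199083e+00]
```

```bash
cat >> h.py <<'E'
ZP=.054; OFF=22.5
def pose(th,s,z=ZP,back=0.):   # s=+1 opening push (cw), -1 closing push
    ph=max(th*s,0)*s
    ball=np.array([-43-63*np.cos(th),63*np.sin(th)])
    rad=np.array([-np.cos(ph),np.sin(ph)]); t=np.array([np.sin(ph),np.cos(ph)])*s
    c=ball+3*rad-(OFF+back)*t
    if th*s<=0: c[0]=min(c[0],-92)
    return w(*c,z), down(YAW+np.pi/2-ph)
def push(t0,t1,s,fmax=25,stop=None,step=.15):
    F0=r.current_contact_force()
    n=max(1,int(np.ceil(abs(t1-t0)/step)))
    for th in np.linspace(t0,t1,n+1)[1:]:
        r.move_linear(*pose(th,s),vel=.1)
        f=RH.T@np.array(r.current_contact_force()-F0)[:2]; print(round(th,2),f.round(1))
        if np.linalg.norm(f)>(stop or fmax): return th
    return t1
def look(name="side"):
    p,P=cloud(name); print("jaws",jaws(P,p)); return p,P
E
python3 - <<'E'
from h import *
r.set_gripper(0.)
p,q=pose(.1,1); 
r.move_to([p[0],p[1],.16],q); r.move_linear(p,q,vel=.2)
print(r.current_t())
th=push(.1,.92,1)
print(r.current_t()); look()
E
```

```text
2.8917
0.24 [1.4 0.4]
0.37 [1.8 1.3]
0.51 [1.1 1. ]
0.65 [1.2 0.2]
0.78 [1.5 0.3]
0.92 [-6.  -4.2]
4.5917
jaws [[[13.5, -65.4], [36.9, -57.8], [58.8, -52.8]], [[13.6, 33.0], [37.4, 40.4], [58.9, 46.2]]]
```

```bash
python3 - <<'E'
from h import *
p=r.current_tool_pos(); r.move_linear([p[0]-.004,p[1]-.004,.10],vel=.2)
p,q=pose(-.8,1,back=3)
r.move_to([p[0],p[1],.10],q); r.move_linear(p,q,vel=.15)
th=push(-.8,.85,1)
print(r.current_t()); px,P=look(); cv2.imwrite("pics/open.png",cv2.resize(px[150:310,150:420,::-1],None,fx=2.5,fy=2.5))
E
```

```text
-0.65 [-0.6 -0.1]
-0.5 [-1.2 -0.3]
-0.35 [ 0.  -0.5]
-0.2 [-0.9  0.1]
-0.05 [-0.7  0.7]
0.1 [-0.5 -0.3]
0.25 [-0.3 -0.4]
0.4 [0.  0.1]
0.55 [0.2 0. ]
0.7 [-0.4  0.9]
0.85 [-1.7  0.2]
9.5667
jaws [[[13.6, -65.4], [36.8, -57.5], [58.8, -52.7]], [[15.9, 45.1], [37.7, 52.2], [58.5, 58.3]]]
```

View pics/open.png

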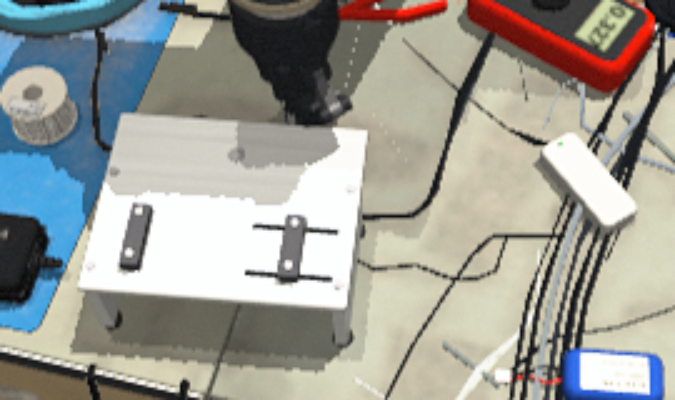

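The jaws are now open to about 97.5 mm: sliding jaw at crop (292,250), fixed jaw at (137,237). The hub at (588,180) has not moved. Next is picking it up.

```bash
python3 - <<'E'
from h import *
p=r.current_tool_pos(); r.move_linear([p[0]-.006,p[1]-.003,.15],vel=.25)
a=np.radians(47.97-90); c=(.3966,.3525)
r.set_gripper(.75)
r.move_to([*c,.13],down(a)); 
r.move_linear([*c,.029],vel=.15)
print('f',np.round(r.current_contact_force(),1))
r.set_gripper(0.,40); print('op',r.current_opening(),r.current_finger_force())
r.move_linear([*c,.17],vel=.25)
print('op',r.current_opening(),r.current_finger_force(),r.current_t())
r.move_to(w(35,-4,.17),down(YAW))
print(r.current_t(),'jaws',np.round(toH(np.array(r.current_tool_pos())),1))
px,P=look()
try:
    k=grey(P,px,np.array(w(35,-4,0)[:2]),.12,.185); print(k,toH(k[0]))
except Exception as e: print(e)
cv2.imwrite("pics/held.png",cv2.resize(px[80:310,100:420,::-1],None,fx=2.4,fy=2.4))
E
```

```text
f [-0.6 -0.6  0.2]
op 0.3942874964879377 39.93702292442322
op 0.3946729101275258 39.920547008514404 14.5
15.7917 jaws [34.6 -3.4]
jaws [[[22.6, -66.0], [40.9, -58.6], [58.9, -52.6]], [[13.0, 45.1], [37.8, 52.3], [58.5, 58.4]]]
(array([0.55408026, 0.12729534]), [36.159271240234375, 40.684539794921875], -74.72959327697754, np.float64(0.1577715581837228), 423) [34.42574237 22.35863124]
```

View pics/held.png

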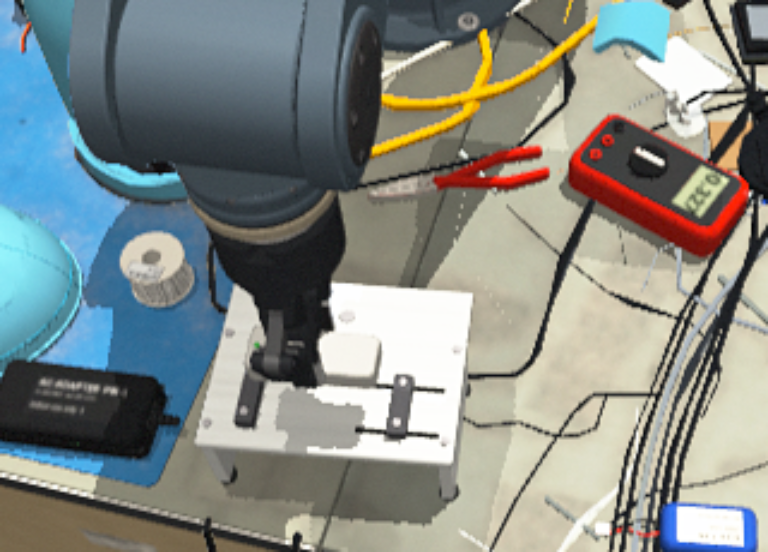

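The hub is held at crop (320,350), lying level across the gap. I measure where its ends are along the jaw direction, then lower it.

```bash
python3 - <<'E'
from h import *
p,P=cloud("side"); h=toH(P); t=toH(np.array(r.current_tool_pos()))
m=(P[...,2]>.135)&(P[...,2]<.165)&(abs(h[...,0]-35)<30)&(abs(h[...,1])<70)&(p.min(-1)>110)
y=h[m][:,1]; print(m.sum(),'y',np.percentile(y,[0.5,2,98,99.5]).round(1),'z',np.percentile(P[m][:,2],[2,50,98]).round(3),'x',np.percentile(h[m][:,0],[1,99]).round(1))
e=np.percentile(y,[.5,99.5]).mean()-t[1]; print('hub y off tcp',e)
if abs(e)>6: raise SystemExit('check')
tgt=-4.-e
r.move_linear(w(35,tgt,.125),down(YAW),vel=.2)
r.move_linear(w(35,tgt,.110),vel=.06)
z=.110; F0=np.array(r.current_contact_force())
while z>.1035:
    z-=.001; r.move_linear(w(35,tgt,z),vel=.03); f=np.array(r.current_contact_force())-F0
    if f[2]>3: break
print('z',z,f.round(1),r.current_t())
px,P=look(); h=toH(P)
m=(P[...,2]>.088)&(P[...,2]<.102)&(abs(h[...,0]-35)<22)&(abs(h[...,1])<65)&(px.min(-1)>130)
print(np.percentile(h[m],[.5,99.5],axis=0).round(1),np.median(P[m][:,2]))
cv2.imwrite("pics/low.png",cv2.resize(px[150:310,130:370,::-1],None,fx=3,fy=3))
E
```

```text
561 y [-47.  -46.2  41.6  42. ] z [0.143 0.158 0.16 ] x [17.9 52.7]
hub y off tcp 0.6717629865111645
z 0.107 [-5.9  0.7 12.5] 17.4167
jaws [[[12.3, -65.7], [36.7, -57.7], [58.7, -49.6]], [[13.3, 22.9], [40.4, 50.2], [58.8, 58.2]]]
[[ 15.6 -61.7]
 [ 53.5  53.7]] 0.09638328063860602
```

View pics/low.png

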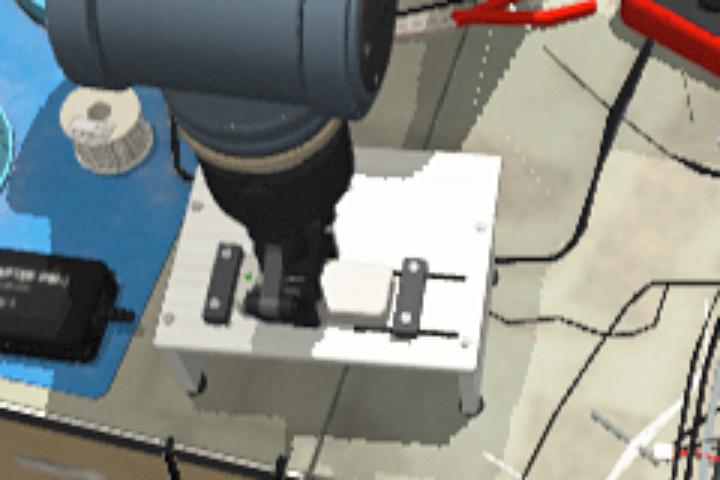

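The hub rests on the deck at crop (310,285), between the jaws with clearance at both ends. I release it and retreat.

```bash
python3 - <<'E'
from h import *
r.set_gripper(.7)
p=np.array(r.current_tool_pos()); r.move_linear([p[0],p[1],.19],vel=.2)
r.set_gripper(0.)
p,q=pose(.95,-1,back=3)
r.move_to([p[0],p[1],.15],q)
print(r.current_t())
px,P=look(); 
k=grey(P,px,np.array(w(35,-4,0)[:2]),.091,.103,.06); print(k,toH(k[0]),np.degrees(YAW)+90)
cv2.imwrite("pics/placed.png",cv2.resize(px[150:310,130:370,::-1],None,fx=3,fy=3))
E
```

```text
20.2583
jaws [[[12.2, -65.5], [36.1, -57.6], [58.6, -45.5]], [[12.3, 22.1], [39.8, 50.5], [58.6, 58.4]]]
(array([0.55848236, 0.1004783 ]), [36.05014419555664, 89.61238861083984], -81.25813484191895, np.float64(0.09656608918031473), 887) [34.55482043 -4.81700908] 99.05
```

View pics/placed.png

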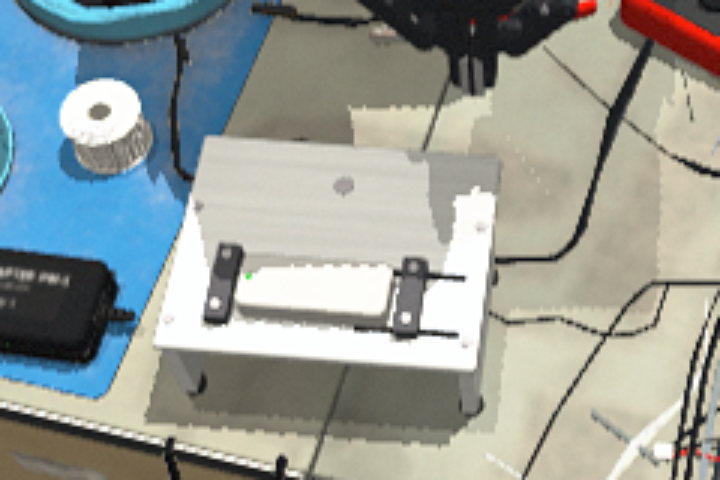

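The hub lies flat between the jaws at crop (318,290), centre at holder (34.6, -4.8) mm and aligned within 0.3°. Now I close the jaws.

```bash
python3 - <<'E'
from h import *
p,q=pose(.95,-1,back=3)
r.move_linear(p,q,vel=.15)
print(np.round(r.current_contact_force(),1))
th=push(.95,.12,-1,fmax=20,step=.14)
F0=np.zeros(3)
while th>-.35:
    th-=.015; r.move_linear(*pose(th,-1),vel=.05)
    f=RH.T@np.array(r.current_contact_force())[:2]
    if th<-.02: print(round(th,3),f.round(1))
    if abs(f[1])>12: break
r.sleep(.2); print(np.round(r.current_contact_force(),1),r.current_t()); look()
E
```

```text
[0.2 0.  0.1]
0.81 [ 0.4 -0.3]
0.67 [-4.7  5. ]
0.53 [-3.5  4.5]
0.4 [-0.8 -0. ]
0.26 [-0.   1.2]
0.12 [-0.4  0.5]
-0.03 [-1.6  1.7]
-0.045 [-1.7  2. ]
-0.06 [-1.5  1.7]
-0.075 [-1.8  1.9]
-0.09 [-1.6  1.2]
-0.105 [-1.6  1.8]
-0.12 [-1.8  1.6]
-0.135 [-2.6  2.4]
-0.15 [-2.5  3.8]
-0.165 [-1.8  5.3]
-0.18 [-1.4  7. ]
-0.195 [-1.5  8. ]
-0.21 [-1.9  9.4]
-0.225 [-2.6 11.7]
-0.24 [-1.9 12.7]
[-4.7 12.9  0.9] 28.8
jaws [[[13.2, -65.5], [40.0, -58.4], [58.6, -46.0]], [[14.6, 21.7], [39.1, 43.1], [58.3, 50.5]]]
```

```bash
python3 - <<'E'
from h import *
p,q=pose(0.2,-1,back=4); p[2]=ZP
c=np.array(r.current_tool_pos()); d=RH@np.array([-.004,.015])
r.move_linear([c[0]+d[0],c[1]+d[1],c[2]],vel=.08)
r.move_linear([c[0]+d[0],c[1]+d[1],.2],vel=.2)
px,P=look(); k=grey(P,px,np.array(w(35,-7,0)[:2]),.091,.103,.06); print(k,toH(k[0]),np.round(r.current_contact_force(),1),r.current_t())
cv2.imwrite("pics/clamp.png",cv2.resize(px[150:310,130:370,::-1],None,fx=3,fy=3))
E
```

```text
jaws [[[12.2, -65.3], [39.3, -58.5], [59.1, -45.8]], [[14.7, 21.4], [39.5, 43.2], [58.7, 50.8]]]
(array([0.56010492, 0.09734043]), [36.36431884765625, 89.15194702148438], -80.98233890533447, np.float64(0.09659534661136027), 890) [35.66360497 -8.17104043] [ 0.8 -0.1 -0. ] 30.1333
```

View pics/clamp.png

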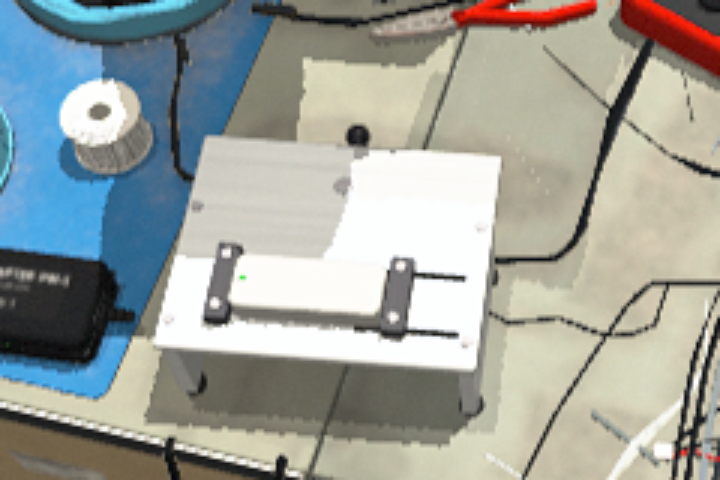

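The hub is clamped end to end between the jaws, square at (35.7, -8) mm, and the robot is clear of everything. The handle stays at about -0.1 rad, with its tip at crop (357,133).

```bash
python3 -c "
from cell import r
print(r.hand_in())"
```

```text
the job is handed in; nothing more can be done
None
```

The hub is clamped flat and square between the jaws, gripped with about 12 N at the handle tip, and the job was handed in at about 30 s with the battery pack never approached; the hand-in call returned no verdict.

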